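Hold the shaft collar on the set-screw flat

TASK

Pinch the bare shaft of the bearing unit, feel for its set-screw flat and, with the fingers square on the flat, turn the shaft until the flat faces the screwdriver bit. Then take the larger of the two shaft collars, slip it onto the shaft with its set screw over the flat and pointing at the bit, and push it down to squeeze the spring under the washer by about 4 mm; finish while still gripping the collar and holding it pressed there, ready for the screw to be driven. Leave the other things on the bench where they are.

Things in the scene. Friction and masses are not known exactly. Their poses are not given: they have to be found in the camera images.
- station: Fixed station: aluminium base plate 380 x 140 x 15 mm, 100 mm square riser, grey square flange bearing, its round boss 64 mm across and 74 mm above the bench. A shaft stands upright in the bearing. Origin on the shaft's axis at bench height, z up, +x from the shaft to the screwdriver: black, 34 mm thick, lying level on a rail, its axis 93 mm above the bench, clamps up to 113 mm.
- shaft_top (a point): Top of the upright steel shaft, on its axis, 140 mm above the bench (fixed to the station: does not turn with the shaft). Shaft 25 mm in diameter, 2 mm chamfer on top; it turns without end, with about 0.05 N m of drag, and stays where it is left. One flat, 16 mm wide, runs down its whole length: its face is 9.5 mm from the axis.
- pinch_point (a point): Point on the shaft's axis 130 mm above the bench, a good height to pinch. The shaft is 25 mm thick, but 22 mm square across its flat (shaft_flat); pinched A degrees off square (up to 40): 12.5 x (1 + cos(40.5 - A)) mm, less about 0.5 mm that the pads give. No reading tells where the flat faces: feel or see it. At first it faces 23 to 97 degrees counter-clockwise (from above) of the bit.
- bit_tip (a point): Tip of the thin horizontal hex bit of the screwdriver, 62 mm from the shaft's axis along the station's +x, 93 mm above the bench, pointing at the shaft.
- washer (a joint): Thrust washer (38 mm across, 3 mm thick) on a wave spring round the foot of the shaft. 0 = free, its top 89 mm above the bench; grows as it is pushed down, in m, at most 0.008. The spring pushes back with 2 N at 0 and 2 N more per mm (10 N at 4 mm).
- collar: Loose steel shaft collar, the larger of two, lying flat: ring 40 mm outside, bore 26.2 mm, 16 mm high, 100 g. Origin at the centre of its underside, z up, +x to its M8 set screw at half height. The screw's tip stands 2.5 mm into the bore, 10.6 mm from the axis, so the collar goes down the shaft only with the screw within about 15 degrees of the flat.
- collar_screw (a point): Outer end of the collar's set screw: 24.5 mm from the collar's axis, 8 mm above its underside; it sticks 4.5 mm out of the ring and is 8 mm thick. Grip the ring at right angles to it.
- small_collar: Bystander: smaller shaft collar, 32 mm outside, 14 mm high, bore too small for the shaft. It, the larger collar and the spare bearing lie in any of three places. Leave alone.
- spare_bearing: Bystander: ball bearing, 52 mm outside, 15 mm high, lying flat. Leave alone.
- wrench: Bystander: open-ended wrench, 180 mm long, lying flat. Leave alone.
- hex_key: Bystander: L-shaped hex key, 90 x 30 mm, lying flat. Leave alone.
- screw_bin_a: Bystander: green bin of screws, 150 x 100 x 70 mm. Leave alone.
- screw_bin_b: Bystander: green bin of screws, 150 x 100 x 70 mm. Leave alone.
- grease_jar: Bystander: grease jar, 64 mm across, 60 mm high. Leave alone.

How it is judged:
By the outcome, as a careful person would: the job done as asked, in the order asked, and still so for the second after the job is handed in, while the arm keeps its last pose, push and grip.
It also fails if it takes over 64 s, if anything falls off the work surface, if the arm or the gripper's body presses on something with over 40 N, if the wrist force passes 120 N, or if a joint passes its speed limit or range.

ROBOT

A 6-joint arm with a two-finger parallel gripper is mounted at the origin on the work surface. World frame = base frame: x ahead of the robot, y to its left, z up, the work surface at z = 0. Lengths are in mm, angles in rad, forces in N, time in s.
With the tool pointing down it reaches from about 350 to 775 mm from the base axis. Payload 7.3 kg.
Tool frame: the origin (TCP) lies at the very end of the fingers, on their centre line; the grasp point (between the pads) lies 19 mm behind it; z points along the fingers, y is the line along which they close (so a half turn about z gives the same grasp; the last joint's range is limited). The gripper opens to 92 mm and grips with 3 to 60 N. Pads are 19 mm wide; open, the fingers measure 130 mm over their backs; the gripper's body (75 mm by 190 mm) begins 47 mm behind the grasp point.
Start: joints at [-1.286, 0.342, 1.524, -0, 1.275, -0.146], TCP at [219.263, -477.042, 226.741] pointing down, gripper open.
Joint ranges: [-2.53, 2.53], [-0.77, 2.02], [0.04, 2.7], [-1, 4.14], [0.28, 2.66], [-3.11, 3.11]. Speed limits (rad/s): [2.57, 2.57, 3.14, 3.14, 3.14, 3.14].

INTERFACE

Orientations are given as [roll, pitch, yaw] about the fixed x, y, z axes, in that order (R = Rz(yaw) Ry(pitch) Rx(roll)).
In Python, from plant import get_obs, vision, workorder gives the robot as it stands.
- The arm moves only by the shell command python3 -m pendant 'ROWS' [OPENING]. ROWS is a JSON object of lists of equal length, an entry for each row: "dp": the shift along the tool's x, y, z in m, a list of three; "rotation": the turn, a rotation vector about the tool's x, y, z in rad, a list of three. A call has 1 to 8 rows; each row is the pose to reach, as a shift and turn from the pose commanded when the call began, along the tool's axes at that moment; what a row does not reach only later rows make up. A row lasts 1/8 s, in which the tool goes at most 62.5 mm and 10.7 degrees, less where a joint would pass 70% of its speed; a pose out of reach is approached as far as the arm can. A call with a gripper value outside its range is refused whole. OPENING is the finger opening in m, from 0 to 0.0918, set as the call begins (- or left out, the last holds). The fingers move at their own pace and stop on an object; the grip force is fixed at half the most. Time passes only in rows, so rows that repeat a pose let the fingers close. It gives the time, the measured TCP pose, the force, the opening and the grip force at its end, in the units of the state.
- get_obs(): the state, without advancing time (a new reading comes with each control period).
- vision.capture(name): name is "scene" or "top" or "wrist"; returns a dict with "pixels" (420x560x3 uint8, red, green, blue), "vfov" (degrees; the focal length in pixels is half the picture's height over the tangent of half this angle, whatever the lens; pixels are square), "cx", "cy" (the principal point, pixels), "pose" (4x4, takes a point from camera to world coordinates); the wrist camera has in their place "T_tool_cam" (4x4, takes a point from camera to tool coordinates, whose origin is the TCP and whose axes are the flange's). Camera axes: x right, y up, looking along -z (the intrinsics and any distortion apply to the point x, -y, -z); pixel columns grow to the right and rows downward; lengths in mm; the calibration is good to about 2 mm. A picture is of the moment at which its call begins: read the wrist's pose just before it. There is no depth.
- workorder.close_job(): hands the job in; it is judged then, once.
The state is a dict: "time": time; "joint_positions": joint angles; "dq": joint speeds; "tau": joint torques, N m; "tool_pos": TCP position; "tcp_rot": TCP orientation; "contact_force": force on the tool from outside, world axes, zero at the start; "moment": the same for the moment, N m; "grip_width": finger opening in mm; "finger_force": force on a finger pad.
Only numpy, scipy, OpenCV 4.12 (cv2) and the standard library are available. Lean on these libraries where they do the work, as an engineer would, in place of code of your own. Each camera call takes 0.05 s, during which the arm holds its last target. There are 200 camera calls.

## Working session

There is one attempt and no reset: what is moved stays moved. The work goes in short steps, Python scripts to look and compute and a shell command to move; the robot and the scene stay as the last step left them, time stands still between calls to the robot, and variables do not carry over. Pictures are saved under pics/ and viewed, at most 10 in all, crops included, and the job is handed in when it is done.

```bash
ls; mkdir -p pics
python3 - <<'E'
from plant import get_obs, vision
import cv2,json,numpy as np
o=get_obs();print(o)
for n in("scene","top"):
    c=vision.capture(n);cv2.imwrite(f"pics/{n}0.png",c["pixels"][:,:,::-1])
    print(n,{k:(np.array(v).round(4).tolist()) for k,v in c.items() if k!="pixels"})
    np.savez(f"{n}0.npz",**c)
E
```

```text
pics
{'time': 0.0, 'joint_positions': array([-1.28597736e+00,  3.42718510e-01,  1.52498971e+00, -3.54289684e-06,
        1.27537096e+00, -1.46007611e-01]), 'dq': array([ 0.00133388, -0.00128549, -0.00098032,  0.00031356,  0.00019078,
        0.00165975]), 'tau': array([-2.78226122e-03, -4.31250465e+01, -2.44225019e+01,  7.15340814e-02,
        5.58321748e-02, -9.66463176e-05]), 'tool_pos': array([ 219.1574608 , -476.64413013,  226.05666783]), 'tcp_rot': array([-3.14012146e+00, -2.12920843e-04,  4.30827458e-01]), 'contact_force': array([ 0.14388996, -0.42234923,  0.59382793]), 'moment': array([ 0.03059393, -0.01331928,  0.01454445]), 'finger_force': 0.0, 'grip_width': 92.24140618233267}
scene {'vfov': 44.4112, 'cx': 285.1625, 'cy': 207.1287, 'pose': [[0.8629, -0.3043, 0.4034, 984.7315], [0.5053, 0.5237, -0.6858, -785.2692], [-0.0025, 0.7957, 0.6057, 884.8465], [0.0, 0.0, 0.0, 1.0]]}
top {'vfov': 48.9537, 'cx': 284.2343, 'cy': 205.0439, 'pose': [[-0.0199, 0.9947, -0.1005, 366.2094], [-0.9998, -0.0194, 0.0059, 85.2094], [0.004, 0.1006, 0.9949, 1491.664], [0.0, 0.0, 0.0, 1.0]]}
```

View pics/scene0.png

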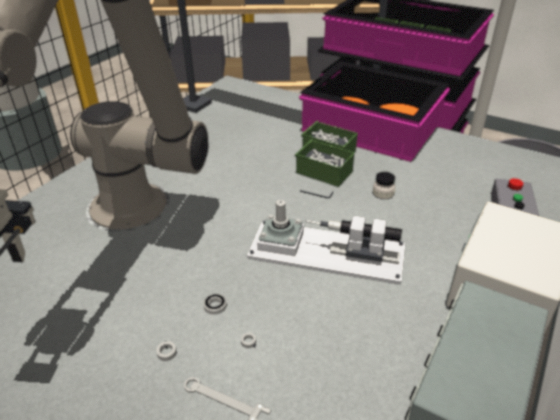

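View pics/top0.png

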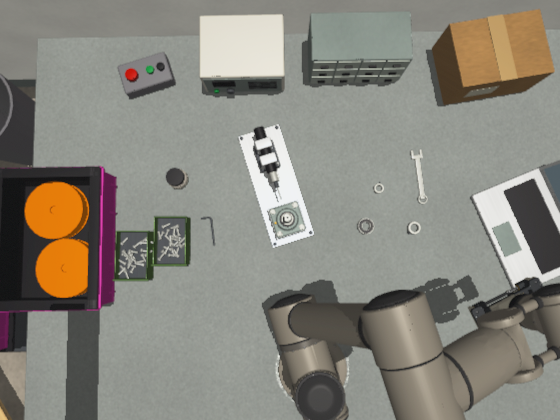

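The scene view shows the station with the shaft at about (281,208) and three rings at (214,303), (166,350) and (249,340). In the top view the shaft is at about (287,218), the dark spare bearing at (366,226), the small collar at (379,188) and the large collar at (414,228).

```bash
cat > h.py <<'E'
import numpy as np,cv2
from scipy.spatial.transform import Rotation as R
def ray(c,u,v,pose=None):
    P=np.array(c["pose"]) if pose is None else pose
    f=210/np.tan(np.radians(float(c["vfov"]))/2)
    d=P[:3,:3]@np.array([(u-float(c["cx"]))/f,-(v-float(c["cy"]))/f,-1]);return P[:3,3],d
def at(c,u,v,z,pose=None):
    o,d=ray(c,u,v,pose);return o+d*(z-o[2])/d[2]
def proj(c,p,pose=None):
    P=np.array(c["pose"]) if pose is None else pose
    f=210/np.tan(np.radians(float(c["vfov"]))/2)
    q=P[:3,:3].T@(np.array(p)-P[:3,3]);return np.array([float(c["cx"])+f*q[0]/-q[2],float(c["cy"])-f*q[1]/-q[2]])
def wpose(o,c):
    T=np.eye(4);T[:3,:3]=R.from_euler("xyz",o["tcp_rot"]).as_matrix();T[:3,3]=o["tool_pos"];return T@np.array(c["T_tool_cam"])
E
python3 - <<'E'
from h import *
t=dict(np.load("top0.npz"));s=dict(np.load("scene0.npz"))
print("shaft",at(t,287,218,140),at(s,281,203,140)); print("bit",at(t,278,197,93))
for p in((414,228),(379,188),(366,226)):print(at(t,*p,15))
for p in((166,350),(249,340),(214,303)):print(at(s,*p,15))
im=t["pixels"][:,:,::-1]
a=cv2.resize(im[115:250,235:320],None,fx=4.4,fy=4.4,interpolation=cv2.INTER_CUBIC)
b=cv2.resize(im[180:250,345:435],None,fx=4.2,fy=4.2,interpolation=cv2.INTER_CUBIC)
o=np.zeros((600,800,3),np.uint8);o[:594,:374]=a[:594,:374];o[:294,400:778]=b[:294,:378]
q=s["pixels"][185:265,250:345,::-1];q=cv2.resize(q,None,fx=3.7,fy=3.7,interpolation=cv2.INTER_CUBIC);o[300:596,400:751]=q[:296,:351]
cv2.imwrite("pics/c1.png",o)
E
```

```text
shaft [464.30867865  69.77111857 140.        ] [471.66676026  67.24780395 140.        ]
bit [532.49623441  95.38755639  93.        ]
[ 433.28697529 -337.95859422   15.        ]
[ 564.71441852 -230.96037681   15.        ]
[ 442.72492797 -184.28437335   15.        ]
[ 438.50348803 -339.51381357   15.        ]
[ 571.33639231 -232.88416411   15.        ]
[ 446.82781573 -187.01756744   15.        ]
```

View pics/c1.png

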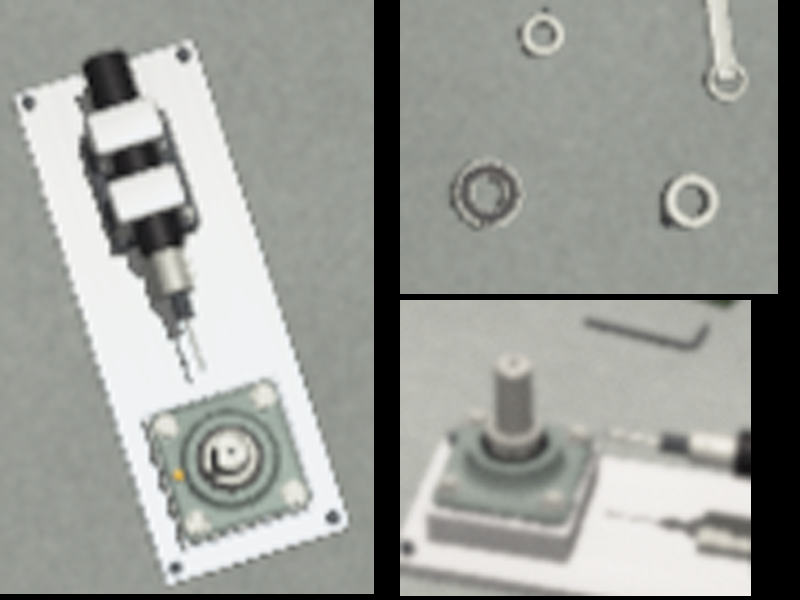

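The crop shows the station's bit pointing down and to the right at the shaft, with the plate's yaw about 17–18°. The upper-right panel has the larger collar at (692,200), with a dark spot at (667,215) that may be its screw. I'll go over it with the wrist camera.

```bash
cat >> h.py <<'E'
def plan(o,x,y,z,yaw):
    "dp (m), rot (rad about tool z) from pose o to a tool-down pose"
    M=R.from_euler("xyz",o["tcp_rot"]);T=R.from_euler("xyz",[np.pi,0,yaw])
    d=M.inv().apply(np.array([x,y,z])-o["tool_pos"])/1000
    print("dp",d.round(4),"rot",(M.inv()*T).as_rotvec().round(4))
E
python3 - <<'E'
from h import *
from plant import get_obs,vision
o=get_obs();c=vision.capture("wrist");print({k:np.array(v).round(3).tolist() for k,v in c.items() if k!="pixels"})
print(proj(c,o["tool_pos"]+[0,0,-200],wpose(o,c)))
t=dict(np.load("top0.npz"))
k=4.4;H=[at(t,235+u/k,115+v/k,15) for u,v in((28,103),(183,55),(176,568),(333,517))]
for a,b in((2,0),(3,1)):d=H[a]-H[b];print(np.degrees(np.arctan2(-d[1],-d[0])))
for a,b in((1,0),(3,2)):d=H[b]-H[a];print(np.degrees(np.arctan2(d[1],d[0]))-90)
plan(o,436,-338,180,o["tcp_rot"][2])
E
```

```text
{'vfov': 70.94, 'cx': 285.158, 'cy': 210.905, 'T_tool_cam': [[0.001, 0.962, 0.272, 72.245], [1.0, -0.001, -0.0, 0.119], [0.0, 0.272, -0.962, -158.11], [0.0, 0.0, 0.0, 1.0]]}
[285.24745951 188.46461757]
16.676189970770746
16.568433016563485
16.49608156329289
16.813844430477232
dp [ 0.2549 -0.0354  0.0462] rot [-0.0013 -0.0002  0.    ]
```

```bash
python3 -m pendant '{"dp":[[0.255,-0.035,0.06],[0.255,-0.035,0.06],[0.255,-0.035,0.06],[0.255,-0.035,0.06],[0.255,-0.035,0.06],[0.255,-0.035,0.06]],"rotation":[[0,0,0],[0,0,0],[0,0,0],[0,0,0],[0,0,0],[0,0,0]]}'
python3 - <<'E'
from h import *
from plant import get_obs,vision
o=get_obs();c=vision.capture("wrist");P=wpose(o,c);np.savez("w1.npz",P=P,**c)
print(o["tool_pos"],o["tcp_rot"],o["time"])
p=proj(c,[436,-338,8],P);print(p);u,v=p.astype(int)
im=c["pixels"][max(v-80,0):v+80,max(u-100,0):u+100,::-1];print(max(v-80,0),max(u-100,0))
cv2.imwrite("pics/c2.png",cv2.resize(im,None,fx=3.5,fy=3.5,interpolation=cv2.INTER_CUBIC))
E
```

```text
time: 0.9
tool_pos: [436.5, -338.4, 166.3]
tcp_rot: [-3.141, 0.001, 0.433]
contact_force: [-0.1, 0.1, 0.7]
grip_width: 91.7
finger_force: 0.0
[ 436.46677584 -338.35683651  166.30758945] [-3.14089406e+00  7.50276150e-04  4.32691159e-01] 0.9
[284.63888587 196.09018696]
116 184
```

View pics/c2.png

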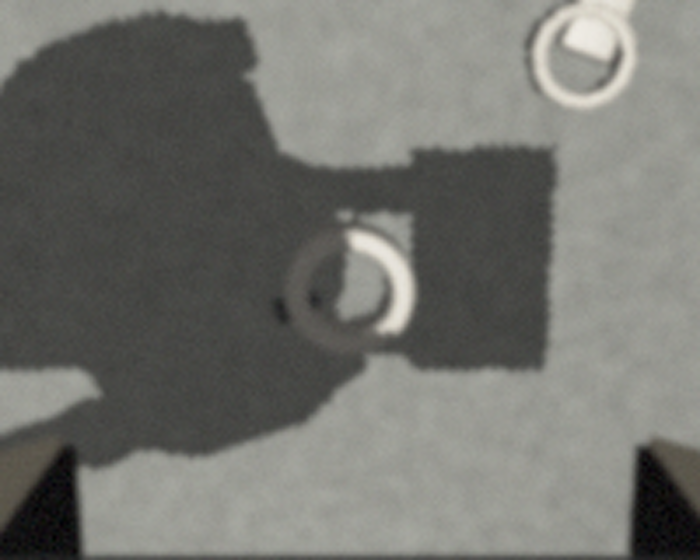

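The collar's ring is at about (350,288) in the crop. The dark set screw points left: outer end at (282,311), inner tip at (318,298).

Run:
```python
from h import *
from plant import get_obs
c=dict(np.load("w1.npz"));P=c["P"];k=3.5
f=lambda u,v,z:at(c,184+u/k,116+v/k,z,P)
C=f(350,288,16);S=f(282,311,8);T=f(318,298,8);print(C,S,T)
for a,b in((S,C),(T,C),(S,T)):d=a-b;print(np.linalg.norm(d[:2]),np.degrees(np.arctan2(d[1],d[0])))
o=get_obs()
# flat search view: above the shaft
plan(o,468,69,190,np.radians(16.6+75+90-180))
plan(o,468,69,190,np.radians(16.6))
```

```text
[ 435.1931528  -337.63888069   16.        ] [ 417.59828011 -321.98736303    8.        ] [ 426.2611352  -330.59308077    8.        ]
23.54887576395328 138.34531012030547
11.376477261410768 141.73273583080223
12.210791784841302 135.1895765972425
dp [ 0.1998 -0.3574 -0.0234] rot [1.000e-04 7.000e-04 4.032e-01]
dp [ 0.1998 -0.3574 -0.0234] rot [0.     0.0007 0.1414]
```

```bash
python3 -m pendant '{"dp":[[0.2,-0.357,0],[0.2,-0.357,0],[0.2,-0.357,0],[0.2,-0.357,0],[0.2,-0.357,0],[0.2,-0.357,0],[0.2,-0.357,0],[0.2,-0.357,0]],"rotation":[[0,0,-0.18],[0,0,-0.36],[0,0,-0.54],[0,0,-0.72],[0,0,-0.9],[0,0,-1.08],[0,0,-1.25],[0,0,-1.43]]}'
python3 - <<'E'
from h import *
from plant import get_obs,vision
o=get_obs();c=vision.capture("wrist");P=wpose(o,c);np.savez("w2.npz",P=P,**c)
print(o["tool_pos"],o["tcp_rot"],o["time"])
p=proj(c,[468,69,140],P);print(p);u,v=p.astype(int)
v0,u0=max(v-70,0),max(u-80,0);im=c["pixels"][v0:v+75,u0:u+80,::-1];print(v0,u0)
cv2.imwrite("pics/c3.png",cv2.resize(im,None,fx=4,fy=4,interpolation=cv2.INTER_CUBIC))
E
```

```text
time: 1.95
tool_pos: [469.1, 69.6, 167.4]
tcp_rot: [3.14, 0.001, 1.868]
contact_force: [0.1, 0.4, -0.9]
grip_width: 91.8
finger_force: 0.0
[469.11857487  69.57368119 167.39929287] [3.14033512e+00 5.95170132e-04 1.86779522e+00] 1.95
[284.48706673 240.60804855]
170 204
```

View pics/c3.png

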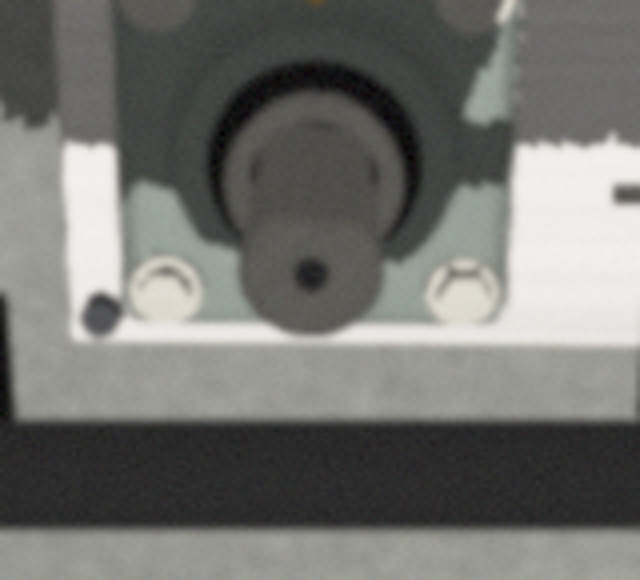

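The shaft's top disc is at about (311,275) in the crop with its centre hole there. The column runs up to the washer ring at (315,165), and the flat is not clear in this shadow. I'll stretch the contrast on this same picture and locate the disc centre.

Run:
```python
from h import *
c=dict(np.load("w2.npz"));P=c["P"];k=4
print(at(c,204+311/k,170+274/k,140,P))
im=c["pixels"][185:260,250:315].astype(float)
b=np.clip((im-30)*3.2,0,255).astype(np.uint8)[:,:,::-1]
cv2.imwrite("pics/c4.png",cv2.resize(b,None,fx=8,fy=8,interpolation=cv2.INTER_CUBIC))
```

```text
[465.79845235  69.90911454 140.        ]
```

View pics/c4.png

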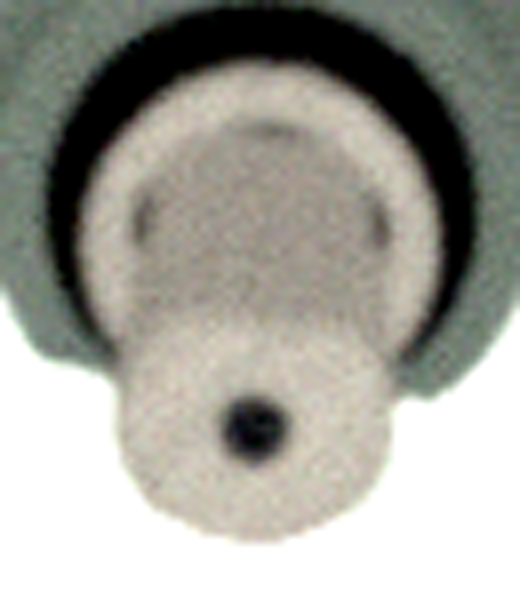

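Run:
```python
from h import *
from plant import get_obs
plan(get_obs(),466,70,111,np.radians(166.6))
```

```text
dp [ 0.0023 -0.0025  0.0563] rot [ 3.0000e-04  1.2000e-03 -1.0336e+00]
```

```bash
python3 -m pendant '{"dp":[[0.001,-0.001,0.01],[0.002,-0.002,0.02],[0.002,-0.0025,0.03],[0.002,-0.0025,0.045],[0.002,-0.0025,0.056],[0.002,-0.0025,0.056],[0.002,-0.0025,0.056]],"rotation":[[0,0,-0.18],[0,0,-0.36],[0,0,-0.54],[0,0,-0.72],[0,0,-0.9],[0,0,-1.034],[0,0,-1.034]]}'; python3 -m pendant '{"dp":[[0,0,0],[0,0,0],[0,0,0],[0,0,0],[0,0,0],[0,0,0],[0,0,0],[0,0,0]],"rotation":[[0,0,0],[0,0,0],[0,0,0],[0,0,0],[0,0,0],[0,0,0],[0,0,0],[0,0,0]]}' 0.0; python3 -c "
from plant import get_obs
o=get_obs();print(o['grip_width'],o['finger_force'],o['tcp_rot'],o['moment'],o['contact_force'],o['tool_pos'])"
```

```text
time: 2.88
tool_pos: [466.3, 68.7, 111.1]
tcp_rot: [-3.141, 0.001, 2.889]
contact_force: [0.1, -0.0, 0.3]
grip_width: 91.7
finger_force: 0.0
time: 3.88
tool_pos: [466.0, 70.3, 110.7]
tcp_rot: [-3.141, 0.0, 2.895]
contact_force: [-0.1, -1.0, 0.7]
grip_width: 23.2
finger_force: 30.0
23.24336268939829 30.000027572968975 [-3.14129265e+00  1.35893618e-05  2.89494337e+00] [-0.03276726 -0.04910761  0.07447257] [-0.09022992 -0.98072009  0.68277643] [466.00203104  70.26225326 110.69265417]
```

```bash
python3 -m pendant '{"dp":[[0,0,0],[0,0,0],[0,0,0],[0,0,0],[0,0,0]],"rotation":[[0,0,0],[0,0,0],[0,0,-0.12],[0,0,-0.25],[0,0,-0.25]]}' 0.04; python3 -m pendant '{"dp":[[0,0,0],[0,0,0],[0,0,0],[0,0,0],[0,0,0],[0,0,0]],"rotation":[[0,0,0],[0,0,0],[0,0,0],[0,0,0],[0,0,0],[0,0,0]]}' 0.0; python3 -c "
from plant import get_obs
o=get_obs();print(o['grip_width'],o['tcp_rot'],o['moment'],o['contact_force'])"
```

```text
time: 4.5
tool_pos: [466.0, 70.3, 110.7]
tcp_rot: [-3.142, 0.0, -3.14]
contact_force: [-0.7, -0.2, 1.3]
grip_width: 39.9
finger_force: 0.0
time: 5.25
tool_pos: [466.0, 69.7, 110.7]
tcp_rot: [-3.141, -0.0, -3.139]
contact_force: [-0.1, -5.8, 0.1]
grip_width: 22.1
finger_force: 30.0
22.101062322816684 [-3.14057706e+00 -9.63613627e-05 -3.13869514e+00] [-0.6943558  -0.03009224  0.08081897] [-0.13628611 -5.8470876   0.10158669]
```

```bash
python3 -m pendant '{"dp":[[0,0,0],[0,0,0],[0,0,0],[0,0,0]],"rotation":[[0,0,0],[0,0,0],[0,0,0.1],[0,0,0.1]]}' 0.04; python3 -m pendant '{"dp":[[0,0,0],[0,0,0],[0,0,0],[0,0,0],[0,0,0],[0,0,0]],"rotation":[[0,0,0],[0,0,0],[0,0,0],[0,0,0],[0,0,0],[0,0,0]]}' 0.0
cat > rd.py <<'E'
from plant import get_obs,vision
import numpy as np
o=get_obs();w=[o["grip_width"]];m=[o["moment"]]
for i in range(6):
    vision.capture("wrist");q=get_obs();w.append(q["grip_width"]);m.append(q["moment"])
print(np.round(w,2),np.mean(w),np.degrees(o["tcp_rot"][2]),np.mean(m,0).round(3),o["contact_force"],o["tool_pos"],q["time"])
E
python3 rd.py
```

```text
time: 5.75
tool_pos: [466.0, 70.6, 110.7]
tcp_rot: [3.141, 0.0, 3.046]
contact_force: [-0.9, 0.1, -0.6]
grip_width: 40.0
finger_force: 0.0
time: 6.5
tool_pos: [466.0, 70.0, 110.7]
tcp_rot: [-3.141, -0.0, 3.045]
contact_force: [-1.4, -5.7, 1.3]
grip_width: 22.7
finger_force: 30.0
[22.67 22.47 22.67 22.68 22.88 22.89 22.96] 22.746480665925766 174.46244086595019 [-0.749 -0.02   0.012] [-1.41988406 -5.65252241  1.31718984] [465.97550198  69.98710771 110.68184652] 6.8
```

```bash
python3 -m pendant '{"dp":[[0,0,0],[0,0,0],[0,0,0],[0,0,0],[0,0,0]],"rotation":[[0,0,0],[0,0,0],[0,0,-0.12],[0,0,-0.25],[0,0,-0.25]]}' 0.04; python3 -m pendant '{"dp":[[0,0,0],[0,0,0],[0,0,0],[0,0,0],[0,0,0],[0,0,0]],"rotation":[[0,0,0],[0,0,0],[0,0,0],[0,0,0],[0,0,0],[0,0,0]]}' 0.0; python3 rd.py
```

```text
time: 7.42
tool_pos: [466.1, 70.7, 110.7]
tcp_rot: [3.141, 0.0, -2.989]
contact_force: [0.4, -0.0, 0.3]
grip_width: 40.1
finger_force: 0.0
time: 8.18
tool_pos: [466.2, 69.4, 110.7]
tcp_rot: [-3.14, -0.0, -2.989]
contact_force: [-0.9, -6.3, -0.1]
grip_width: 21.6
finger_force: 30.0
[21.62 21.96 21.35 21.45 21.21 21.1  21.85] 21.505677313564973 -171.26079850877582 [-0.672 -0.177  0.042] [-0.9399727  -6.26287077 -0.11970957] [466.21129559  69.3649113  110.69937204] 8.475
```

```bash
python3 -m pendant '{"dp":[[0,0,0],[0,0,0],[0,0,0],[0,0,0]],"rotation":[[0,0,0],[0,0,0],[0,0,-0.15],[0,0,-0.15]]}' 0.04; python3 -m pendant '{"dp":[[0,0,0],[0,0,0],[0,0,0],[0,0,0],[0,0,0],[0,0,0]],"rotation":[[0,0,0],[0,0,0],[0,0,0],[0,0,0],[0,0,0],[0,0,0]]}' 0.0; python3 rd.py
```

```text
time: 8.98
tool_pos: [466.1, 70.5, 110.7]
tcp_rot: [3.142, 0.0, -2.84]
contact_force: [-0.3, -0.3, -0.4]
grip_width: 39.8
finger_force: 0.0
time: 9.72
tool_pos: [466.3, 69.7, 110.7]
tcp_rot: [-3.14, 0.0, -2.839]
contact_force: [1.6, -5.4, -0.2]
grip_width: 21.9
finger_force: 30.0
[21.95 22.06 21.93 22.37 22.06 22.15 22.32] 22.11884783615446 -162.6661146210898 [-0.665 -0.251 -0.013] [ 1.61227386 -5.39390171 -0.21202556] [466.27620096  69.65243888 110.71250566] 10.025
```

```bash
python3 -m pendant '{"dp":[[0,0,0],[0,0,0],[0,0,0],[0,0,0]],"rotation":[[0,0,0],[0,0,0],[0,0,0.152],[0,0,0.152]]}' 0.04; python3 -m pendant '{"dp":[[0,0,0],[0,0,0],[0,0,0],[0,0,0],[0,0,0],[0,0,0]],"rotation":[[0,0,0],[0,0,0],[0,0,0],[0,0,0],[0,0,0],[0,0,0]]}' 0.0; python3 rd.py;  python3 - <<'E'
from h import *
from plant import get_obs,vision
t=dict(np.load("top0.npz"));s=dict(np.load("scene0.npz"))
# bit direction / bit tip check with current wrist cam
o=get_obs();c=vision.capture("wrist");P=wpose(o,c);np.savez("w5.npz",P=P,**c)
a=np.radians(16.6);print(proj(c,[466+62*np.cos(a),70+62*np.sin(a),93],P), proj(s,[466,70,140]),proj(s,[466+62*np.cos(a),70+62*np.sin(a),93]))
E
```

```text
time: 10.52
tool_pos: [465.9, 70.6, 110.7]
tcp_rot: [3.141, -0.0, -2.989]
contact_force: [0.5, 0.2, 0.0]
grip_width: 39.7
finger_force: 0.0
time: 11.28
tool_pos: [466.2, 69.3, 110.7]
tcp_rot: [-3.14, -0.0, -2.989]
contact_force: [0.1, -3.9, -0.4]
grip_width: 21.8
finger_force: 30.0
[21.78 21.53 21.46 21.39 21.24 21.33 21.62] 21.478123374765573 -171.2661678642745 [-0.672 -0.187  0.023] [ 0.08198057 -3.92870168 -0.40135472] [466.19388657  69.34827525 110.70428479] 11.575
[298.60599362 328.99733634] [279.57030002 201.70770352] [304.20996167 220.58859058]
```

Square at 21.5 mm: the flat faces about 98.7°. Next I turn the shaft 82° clockwise to the bit.

```bash
python3 -m pendant '{"dp":[[0,0,0],[0,0,0],[0,0,0],[0,0,0],[0,0,0],[0,0,0],[0,0,0],[0,0,0]],"rotation":[[0,0,0.18],[0,0,0.36],[0,0,0.54],[0,0,0.72],[0,0,0.9],[0,0,1.08],[0,0,1.26],[0,0,1.43]]}'; python3 -m pendant '{"dp":[[0,0,0],[0,0,0],[0,0,0],[0,0,0]],"rotation":[[0,0,0],[0,0,0],[0,0,0],[0,0,0]]}'; python3 rd.py
```

```text
time: 12.62
tool_pos: [464.8, 70.4, 110.7]
tcp_rot: [-3.139, -0.001, 1.858]
contact_force: [-4.1, 1.0, 3.5]
grip_width: 21.6
finger_force: 30.0
time: 13.12
tool_pos: [464.8, 70.3, 110.7]
tcp_rot: [-3.139, -0.001, 1.866]
contact_force: [-5.3, -0.0, 5.3]
grip_width: 21.3
finger_force: 30.0
[21.29 21.6  22.04 21.67 21.39 21.28 21.52] 21.540095547112884 106.90730716345085 [-0.048  0.587 -0.046] [-5.3257129  -0.04890166  5.27174842] [464.80409534  70.33534258 110.68604672] 13.425
```

```bash
python3 -m pendant '{"dp":[[0,0,0],[0,0,0],[0,0,-0.028],[0,0,-0.056],[0,0,-0.056]],"rotation":[[0,0,0],[0,0,0],[0,0,0],[0,0,0],[0,0,0]]}' 0.07;  python3 - <<'E'
from h import *
from plant import get_obs,vision
o=get_obs();c=vision.capture("wrist");P=wpose(o,c);np.savez("w6.npz",P=P,**c)
print(o["tool_pos"],o["time"])
im=c["pixels"][130:280,190:390].astype(float)
b=np.clip((im-25)*2,0,255).astype(np.uint8)[:,:,::-1]
cv2.imwrite("pics/c6.png",cv2.resize(b,None,fx=4,fy=4,interpolation=cv2.INTER_CUBIC))
a=np.radians(16.6)
for p in([466.2,70.9,140],[466.2+62*np.cos(a),70.9+62*np.sin(a),93]): print((proj(c,p,P)-[190,130])*4)
plan(o,436.2,-337.9,110,np.radians(138.3))
E
```

```text
time: 14.05
tool_pos: [467.6, 70.4, 168.4]
tcp_rot: [3.137, 0.002, 1.864]
contact_force: [-0.4, 0.5, -0.1]
grip_width: 66.5
finger_force: 0.0
[467.5718116   70.35622611 168.43939487] 14.05
[377.85351089 433.6991722 ]
[676.13455362 352.19581964]
dp [-0.3817 -0.1482  0.0583] rot [ 0.0041  0.0028 -0.5501]
```

View pics/c6.png

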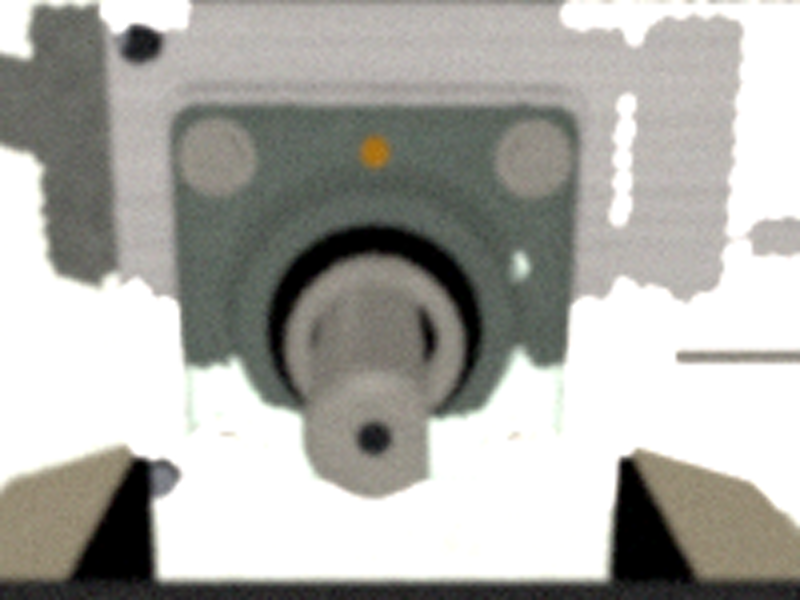

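The flat's straight edge is vertical on the right side of the shaft at x≈428, facing the bit (tip at (678,355), predicted (676,352)). Now to the collar.

```bash
python3 -m pendant '{"dp":[[-0.055,-0.02,0],[-0.11,-0.043,0],[-0.165,-0.064,0],[-0.22,-0.085,0.01],[-0.275,-0.107,0.02],[-0.33,-0.128,0.04],[-0.382,-0.148,0.058],[-0.382,-0.148,0.058]],"rotation":[[0,0,-0.07],[0,0,-0.15],[0,0,-0.22],[0,0,-0.3],[0,0,-0.4],[0,0,-0.5],[0,0,-0.55],[0,0,-0.55]]}'; python3 -m pendant '{"dp":[[0,0,0],[0,0,0]],"rotation":[[0,0,0],[0,0,0]]}'
python3 - <<'E'
from h import *
from plant import get_obs,vision
o=get_obs();c=vision.capture("wrist");P=wpose(o,c);np.savez("w7.npz",P=P,**c)
print(o["tool_pos"],o["tcp_rot"],o["time"])
p=proj(c,[436.2,-337.9,16],P);print(p);u,v=p.astype(int)
v0,u0=v-70,u-90;im=c["pixels"][v0:v0+140,u0:u0+180].astype(float);print(v0,u0)
b=np.clip((im-25)*1.8,0,255).astype(np.uint8)[:,:,::-1]
cv2.imwrite("pics/c7.png",cv2.resize(b,None,fx=4,fy=4,interpolation=cv2.INTER_CUBIC))
E
```

```text
time: 15.1
tool_pos: [432.4, -340.6, 105.6]
tcp_rot: [-3.141, -0.004, 2.409]
contact_force: [-0.5, 0.9, 0.5]
grip_width: 70.0
finger_force: 0.0
time: 15.35
tool_pos: [434.5, -336.7, 108.8]
tcp_rot: [3.141, -0.0, 2.414]
contact_force: [-0.1, 0.4, 0.8]
grip_width: 69.8
finger_force: 0.0
[ 434.51996059 -336.73839865  108.82299185] [ 3.14145025e+00 -2.78187156e-04  2.41417597e+00] 15.35
[286.33243069 215.95936253]
145 196
```

View pics/c7.png

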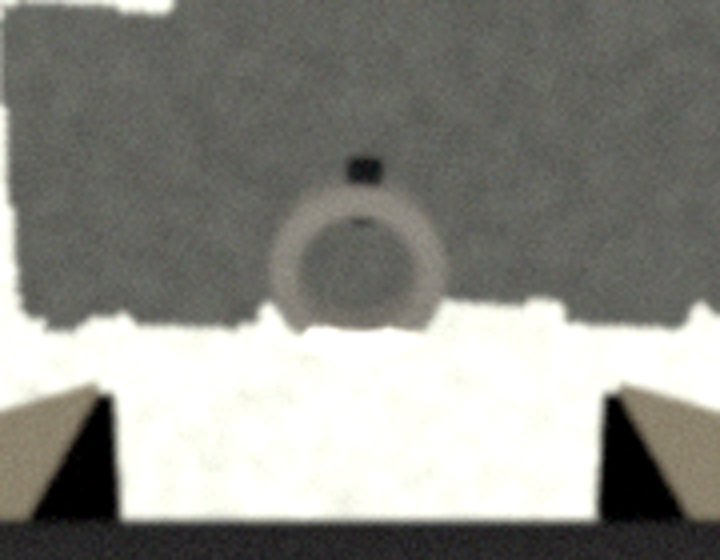

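The ring spans x 270–447 and its top edge is at y≈181. The screw is at (364,157–183), almost straight along the tool's +x.

Run:
```python
from h import *
from plant import get_obs
o=get_obs();c=dict(np.load("w7.npz"));P=c["P"];k=4
f=lambda u,v,z:at(c,196+u/k,145+v/k,z,P)
M=R.from_euler("xyz",o["tcp_rot"])
tl=lambda p:M.inv().apply(p-o["tool_pos"]).round(2)
for n,q in dict(L=(270,270,16),Rr=(447,270,16),T=(358.5,181,16),scr=(364,157,8),inn=(361,222,8),inT=(358,213,16)).items():print(n,tl(f(*q)))
# shaft seen the same way in w6 (felt axis 466.2,70.9)
d=dict(np.load("w6.npz"));Q=d["P"]
s=at(d,190+373/4,130+438/4,140,Q);print("shaft seen",s, "felt-seen in tool", R.from_euler("xyz",[3.137,.002,1.864]).inv().apply(np.array([466.2,70.9,140])-s))
```

```text
L [  1.4  -20.02  93.09]
Rr [ 1.43 19.18 93.09]
T [21.5  -0.44 93.08]
scr [ 25.28   0.79 101.08]
inn [ 10.4    0.15 101.09]
inT [14.37 -0.55 93.08]
shaft seen [465.63876811  69.92061717 140.        ] felt-seen in tool [0.77537642 0.82034045 0.00221679]
```

```bash
python3 -m pendant '{"dp":[[0.0021,0.0003,0.03],[0.0021,0.0003,0.06],[0.0021,0.0003,0.085],[0.0021,0.0003,0.1],[0.0021,0.0003,0.106],[0.0021,0.0003,0.106]],"rotation":[[0,0,0.05],[0,0,0.05],[0,0,0.05],[0,0,0.05],[0,0,0.05],[0,0,0.05]]}';python3 -m pendant '{"dp":[[0,0,0],[0,0,0],[0,0,0],[0,0,0],[0,0,0],[0,0,0]],"rotation":[[0,0,0],[0,0,0],[0,0,0],[0,0,0],[0,0,0],[0,0,0]]}' 0.0; python3 -c "
from h import *
from plant import get_obs
o=get_obs();print(o['tool_pos'],o['tcp_rot'],o['moment'],o['contact_force'])"
```

```text
time: 16.15
tool_pos: [433.2, -336.5, 3.1]
tcp_rot: [-3.142, 0.001, 2.363]
contact_force: [0.1, 0.0, -0.9]
grip_width: 70.3
finger_force: 0.0
time: 16.9
tool_pos: [433.0, -336.6, 3.0]
tcp_rot: [-3.142, 0.001, 2.363]
contact_force: [-0.8, 0.6, 4.2]
grip_width: 39.5
finger_force: 30.0
[ 433.01451616 -336.61137438    2.9987106 ] [-3.14152740e+00  5.26608316e-04  2.36281140e+00] [ 0.16658781 -0.073089   -0.00036246] [-0.7879305   0.5550754   4.16687421]
```

```bash
python3 -c "
from h import *
from plant import get_obs
plan(get_obs(),466.2,70.9,173,np.radians(16.6))"; python3 -m pendant '{"dp":[[0,0,-0.05],[0,0,-0.11],[0,0,-0.17],[0,0,-0.17],[0,0,-0.17],[0,0,-0.17],[0,0,-0.17]],"rotation":[[0,0,0],[0,0,0.1],[0,0,0.28],[0,0,0.46],[0,0,0.64],[0,0,0.82],[0,0,1.0]]}';python3 -c "
from h import *
from plant import get_obs
plan(get_obs(),466.2,70.9,173,np.radians(16.6))"
```

```text
dp [ 0.2625  0.3134 -0.1702] rot [5.0000e-04 4.0000e-04 2.0731e+00]
time: 17.77
tool_pos: [432.6, -336.2, 172.3]
tcp_rot: [-3.141, -0.0, 1.357]
contact_force: [-0.4, 0.1, -1.1]
grip_width: 39.5
finger_force: 30.0
dp [ 0.405  -0.0537 -0.0005] rot [-9.0000e-04  0.0000e+00  1.0671e+00]
```

```bash
python3 -m pendant '{"dp":[[0.055,-0.007,0],[0.11,-0.014,0],[0.165,-0.022,0],[0.22,-0.029,0],[0.275,-0.036,0],[0.33,-0.044,0],[0.38,-0.05,0],[0.405,-0.054,0]],"rotation":[[0,0,0.13],[0,0,0.27],[0,0,0.4],[0,0,0.54],[0,0,0.67],[0,0,0.8],[0,0,0.94],[0,0,1.067]]}';python3 -m pendant '{"dp":[[0,0,0],[0,0,0],[0,0,0]],"rotation":[[0,0,0],[0,0,0],[0,0,0]]}'
python3 - <<'E'
from h import *
from plant import get_obs,vision
o=get_obs();c=vision.capture("wrist");P=wpose(o,c);np.savez("w8.npz",P=P,**c)
print(o["tool_pos"],o["tcp_rot"],o["time"])
print(proj(c,[466.2,70.9,140],P))
p=proj(c,[*o["tool_pos"][:2],o["tool_pos"][2]+13],P);print(p);u,v=p.astype(int)
v0,u0=v-80,u-95;im=c["pixels"][v0:v0+140,u0:u0+190].astype(float);print(v0,u0)
b=np.clip((im-20)*1.6,0,255).astype(np.uint8)[:,:,::-1]
cv2.imwrite("pics/c8.png",cv2.resize(b,None,fx=4,fy=4,interpolation=cv2.INTER_CUBIC))
E
```

```text
time: 18.77
tool_pos: [463.3, 73.3, 172.4]
tcp_rot: [-3.141, 0.0, 0.294]
contact_force: [-0.4, -0.1, -0.6]
grip_width: 39.7
finger_force: 30.0
time: 19.15
tool_pos: [463.7, 69.9, 172.6]
tcp_rot: [3.141, 0.0, 0.295]
contact_force: [-0.3, -0.8, 0.3]
grip_width: 39.4
finger_force: 30.0
[463.65434057  69.89058194 172.58085166] [3.14137582e+00 3.74877811e-04 2.95430924e-01] 19.15
[284.3906154  232.89165329]
[284.6047906  266.64995122]
186 189
```

View pics/c8.png

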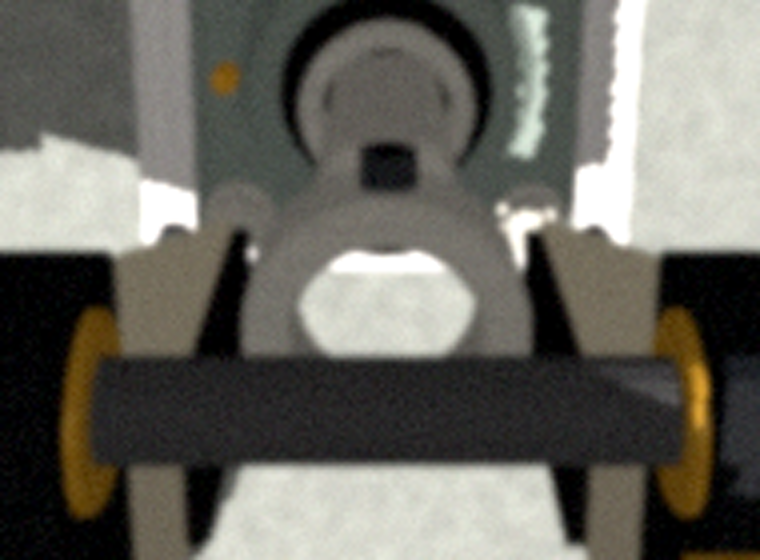

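The collar is held level at (387,~300), with its screw at (389,165), straight along the tool's +x toward the bit.

Run:
```python
from h import *
from plant import get_obs
o=get_obs();c=dict(np.load("w8.npz"));P=c["P"];k=4
M=R.from_euler("xyz",[3.1414,.0004,.2954]);tp=np.array([463.65,69.89,172.58])
f=lambda u,v,dz:M.inv().apply(at(c,189+u/k,186+v/k,tp[2]+dz,P)-tp).round(2)
print(f(243,310,13),f(530,310,13),f(386.5,190,13),f(389,145,9),f(389,145,5),f(387,250,5))
print(o["tool_pos"],o["tcp_rot"])
plan(o,466.2,70.9,145,np.radians(16.6))
```

```text
[  1.84 -18.77 -13.  ] [  1.88  19.88 -13.  ] [ 19.03   0.53 -13.01] [23.91  0.86 -9.01] [22.62  0.87 -5.01] [ 7.17  0.63 -5.  ]
[463.71012167  69.93478577 172.64229064] [3.14137102e+00 2.14155180e-04 2.95031041e-01]
dp [ 0.0027 -0.0002  0.0276] rot [0.0002 0.0002 0.0053]
```

```bash
python3 -m pendant '{"dp":[[0.003,-0.0002,0],[0.003,-0.0002,0.012],[0.003,-0.0002,0.024],[0.003,-0.0002,0.0255],[0.003,-0.0002,0.0255]],"rotation":[[0,0,0],[0,0,0],[0,0,0],[0,0,0],[0,0,0]]}';python3 -c "
from h import *
from plant import get_obs
plan(get_obs(),466.4,71,130,np.radians(16.6))"
```

```text
time: 19.82
tool_pos: [466.4, 72.0, 146.9]
tcp_rot: [-3.142, 0.001, 0.296]
contact_force: [-0.2, -0.0, -1.6]
grip_width: 39.2
finger_force: 30.0
dp [-0.0003  0.001   0.0169] rot [-0.0001  0.0006  0.0062]
```

```bash
python3 -m pendant '{"dp":[[0,0,0],[0,0,0]],"rotation":[[0,0,0],[0,0,0]]}';python3 -c "
from h import *
from plant import get_obs
plan(get_obs(),466.4,71,130,np.radians(16.6))"
```

```text
time: 20.08
tool_pos: [466.7, 72.0, 147.5]
tcp_rot: [3.141, -0.001, 0.296]
contact_force: [0.5, 0.4, -0.8]
grip_width: 39.3
finger_force: 30.0
dp [-0.0006  0.0009  0.0175] rot [ 0.0003 -0.0006  0.0061]
```

```bash
python3 -m pendant '{"dp":[[-0.0005,0.0009,0],[-0.0005,0.0009,0.002],[-0.0005,0.0009,0.004],[-0.0005,0.0009,0.0055],[-0.0005,0.0009,0.007],[-0.0005,0.0009,0.0085],[-0.0005,0.0009,0.0085]],"rotation":[[0,0,0.006],[0,0,0.006],[0,0,0.006],[0,0,0.006],[0,0,0.006],[0,0,0.006],[0,0,0.006]]}'
```

```text
time: 20.95
tool_pos: [466.4, 71.0, 138.6]
tcp_rot: [3.141, -0.0, 0.29]
contact_force: [0.4, -0.5, -1.6]
grip_width: 39.7
finger_force: 30.0
```

```bash
python3 -m pendant '{"dp":[[0,0,0.002],[0,0,0.004],[0,0,0.006],[0,0,0.008],[0,0,0.008]],"rotation":[[0,0,0],[0,0,0],[0,0,0],[0,0,0],[0,0,0]]}'
```

```text
time: 21.58
tool_pos: [466.5, 71.0, 130.6]
tcp_rot: [3.141, -0.0, 0.29]
contact_force: [2.7, -0.8, -0.9]
grip_width: 39.7
finger_force: 30.0
```

```bash
python3 -m pendant '{"dp":[[0.0004,0,0.005],[0.0004,0,0.01],[0.0004,0,0.015],[0.0004,0,0.02],[0.0004,0,0.025],[0.0004,0,0.03],[0.0004,0,0.034],[0.0004,0,0.034]],"rotation":[[0,0,0],[0,0,0],[0,0,0],[0,0,0],[0,0,0],[0,0,0],[0,0,0],[0,0,0]]}'; python3 rd.py
```

```text
time: 22.58
tool_pos: [466.6, 71.1, 96.4]
tcp_rot: [-3.142, 0.0, 0.29]
contact_force: [1.6, -0.9, -1.5]
grip_width: 39.8
finger_force: 30.0
[39.82 39.63 39.74 39.43 39.5  39.66 39.77] 39.64818794132738 16.602246465356597 [-0.131 -0.197  0.01 ] [ 1.62130808 -0.92446424 -1.53290406] [466.61486775  71.10172433  96.379599  ] 22.875
```

```bash
python3 -m pendant '{"dp":[[0,0,0.002],[0,0,0.004],[0,0,0.0055],[0,0,0.007],[0,0,0.0083],[0,0,0.0083],[0,0,0.0083]],"rotation":[[0,0,0],[0,0,0],[0,0,0],[0,0,0],[0,0,0],[0,0,0],[0,0,0]]}'
python3 - <<'E'
from h import *
from plant import get_obs,vision
F=[];Z=[]
for i in range(8):
    c=vision.capture("wrist");o=get_obs();F.append(o["contact_force"]);Z.append(o["tool_pos"])
print(np.mean(F,0),np.mean(Z,0),o["tcp_rot"],o["grip_width"])
b=np.clip((c["pixels"][170:320,190:380].astype(float)-15)*1.8,0,255).astype(np.uint8)[:,:,::-1]
cv2.imwrite("pics/c9.png",cv2.resize(b,None,fx=4,fy=4,interpolation=cv2.INTER_CUBIC))
E
```

```text
time: 23.75
tool_pos: [466.7, 71.1, 88.9]
tcp_rot: [3.141, -0.0, 0.29]
contact_force: [-1.0, -0.5, 7.3]
grip_width: 39.7
finger_force: 30.0
[-1.91525373 -0.24255781  7.00577702] [466.69310166  71.15624615  88.86640748] [ 3.14140873e+00 -3.97674306e-04  2.89853755e-01] 39.29695842161385
```

View pics/c9.png

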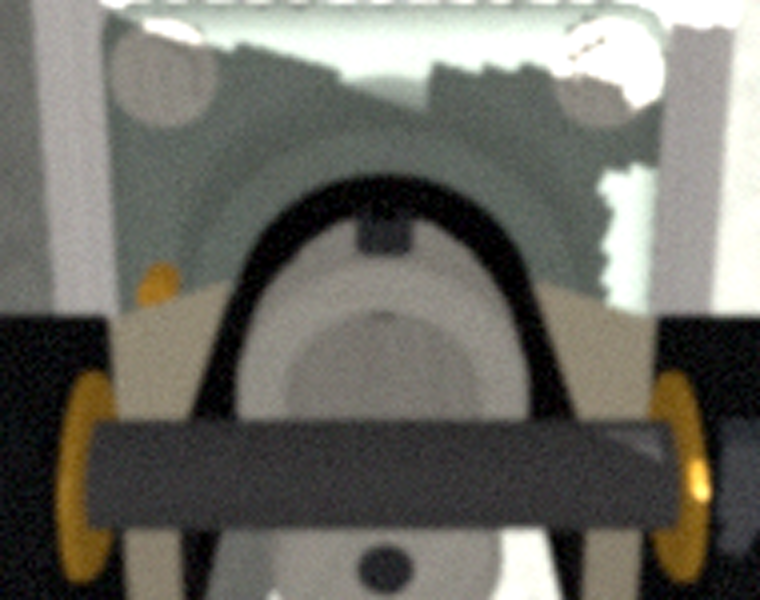

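The collar is on the shaft with its screw at (385,230) pointing straight at the bit. The spring is squeezed about 3 mm, so I'll push a little further.

```bash
python3 -m pendant '{"dp":[[0,0,0.0005],[0,0,0.001],[0,0,0.001],[0,0,0.001]],"rotation":[[0,0,0],[0,0,0],[0,0,0],[0,0,0]]}'
python3 - <<'E'
from h import *
from plant import get_obs,vision
F=[];Z=[]
for i in range(10):
    c=vision.capture("wrist");o=get_obs();F.append(o["contact_force"]);Z.append(o["tool_pos"])
print(np.mean(F,0),np.mean(Z,0),o["tcp_rot"],o["grip_width"],o["time"])
E
```

```text
time: 24.65
tool_pos: [466.7, 71.1, 88.0]
tcp_rot: [3.141, -0.0, 0.29]
contact_force: [-1.8, -0.1, 9.4]
grip_width: 39.3
finger_force: 30.0
[-2.26575506 -0.59078729  8.37110829] [466.70540757  71.15030051  88.02742772] [ 3.14137107e+00 -4.41708561e-04  2.89858198e-01] 39.89103140461949 25.15
```

```bash
python3 -m pendant '{"dp":[[0,0,0.0002],[0,0,0.0002],[0,0,0.0002],[0,0,0.0002]],"rotation":[[0,0,0],[0,0,0],[0,0,0],[0,0,0]]}'; python3 -c "
from plant import workorder
print(workorder.close_job())"
```

```text
time: 25.65
tool_pos: [466.7, 71.1, 87.9]
tcp_rot: [3.141, -0.0, 0.29]
contact_force: [-2.7, -1.3, 8.4]
grip_width: 39.3
finger_force: 30.0
the job is handed in; nothing more can be done
None
```

The job is handed in at about 26 s: the flat was felt and turned to the bit, and the larger collar is on the shaft with its screw pointing at the bit, still gripped and pressed down about 4 mm (4.1 mm from tool height, about 3.6 mm from wrist force).

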